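# Clear the casting plate, reset its key interlock and start the next cycle

## Robot

A 7-joint arm with a two-finger parallel gripper is mounted at the origin on a cart in front of the work surface, level with it; the furniture and walls round the work are solid. World frame = base frame: x ahead of the robot, y to its left, z up, the work surface at z = 0. Lengths are in m, angles in rad, forces in N, time in s.
With the tool pointing down it reaches from about 0.4 to 0.875 m from the base axis. Payload 4.4 kg.
Tool frame: the origin (TCP) lies midway between the tips of the shut fingers; the grasp point (between the pads) lies 19 mm behind it; z points along the fingers, y is the line along which they close (so a half turn about z gives the same grasp; the last joint's range is limited). The gripper opens to 85 mm and grips with 20 to 120 N. Pads are 22 mm wide; open, the fingers measure 114 mm over their backs; the gripper's body (76 mm by 85 mm) begins 54 mm behind the grasp point. The pads swing forward as they close: fully open they stand 13 mm farther back than shut.
Start: joints at [-1.265, 0.628, 0.038, 1.517, -0.027, 0.996, -0.02], TCP at [0.236, 0.606, 0.231] pointing down, gripper open.
Joint ranges: [-3.06, 3.06], [-0.37, 2.12], [-1.25, 1.32], [0.18, 2.47], [-1.1, 4.24], [0.23, 1.98], [-2.94, 2.94]. Speed limits (rad/s): [2.57, 2.57, 3.14, 3.14, 3.14, 3.14, 3.14].

## Interface

Orientations are given as a unit quaternion [x, y, z, w].
In Python, from plant import sensors, grab_frame, r gives the robot as it stands.
- The arm moves only by the tool send_rows, never from a script. Its argument "moves" is a list that holds one entry, the list of rows, each a list of 5 numbers: the shift along the tool's x, y, z each as a share of 0.75 m, from -1 to 1, then the turn about the tool's z as a share of 0.15 rad, from -1 to 1, then the opening in per cent of the stroke, from 0 (shut) to 100 (fully open). A call has 1 to 12 rows; each row shifts and turns the commanded pose from where the row before left it, along the tool's axes as they then stand; what a row does not reach is not made up. A row lasts 1/10 s, in which the tool goes at most 50 mm and 8.59 degrees, less where a joint would pass 70% of its speed; a pose out of reach is approached as far as the arm can. A call with a number of a shift or a turn outside -1 to 1 is refused whole. A call with a gripper value outside its range is refused whole. The fingers move at their own pace and stop on an object; the grip force is fixed at half the most. Time passes only in rows, so rows that do not move let the fingers close. It gives the time, the measured TCP pose, the force, the opening and the grip force at its end, in the units of the state.
- sensors.state(): the state, without advancing time (a new reading comes with each control period).
- grab_frame(name): name is "scene" or "top"; returns a dict with "frame" (384x512x3 uint8, red, green, blue), "K" (3x3 intrinsics, pixels), "D" ([k1, k2, p1, p2, k3] as OpenCV has them; the pictures are not rectified), "T" (4x4, takes a point from camera to world coordinates). Camera axes: x right, y down, z forward; pixel columns grow to the right and rows downward; lengths in m; the calibration is good to about 2 mm. A picture is of the moment at which its call begins. There is no depth.
- r.job_done(): hands the job in; it is judged then, once.
The state is a dict: "time_s": time; "joint_pos": joint angles; "joint_vel": joint speeds; "joint_efforts": joint torques, N m; "tool_pos": TCP position; "tcp_rot": TCP orientation; "force": force on the tool from outside, world axes, zero at the start; "wrist_torque": the same for the moment, N m; "finger_gap": opening from 0.0 (shut) to 1.0 (fully open); "grasp_force": force on a finger pad.
Only numpy, scipy, OpenCV 4.12 (cv2) and the standard library are available. Lean on these libraries where they do the work, as an engineer would, in place of code of your own. Each camera call takes 0.05 s, during which the arm holds its last target. There are 200 camera calls.

## Task

Get the casting plate ready for its next batch: push all the loose chips off the plate into its catch tray with the scraper (do not touch the chips with the fingers); the scraper is to end up standing back on its mat. With the chips cleared, reset the interlock: put the key fully into the lock, turn it clockwise to its stop and back home, draw it out only once it is home, and put it fully back in its stand. With the key back in its stand, start the cycle by pressing the buttons fully down one at a time, in this order: square, small round, big round; leave the other things on the bench alone.

Things in the scene. Friction and masses are not known exactly. Their poses are not given: they have to be found in the camera images.
- casting_plate: fixed steel plate, flat top at z 45 mm, x -80 to +80, y -78 to +78 mm in its frame; origin 45 mm under its middle. A 12 mm high rim stands at the back (+x) and sides. The open front edge (x -80) drops into the fixed catch tray: inside x -142 to -80, y -80 to +80 mm, floor at 4 mm, walls 30 mm high. Chips start in the front half (x -75 to 0); the scraper fits down behind them.
- scraper: grey scraper block, upright on its mat: flat sole 34 mm (its x) x 90 mm (y) x 14 mm high, neck 26 x 76 mm up to height 32 mm, then an upright handle 22 mm (x) x 60 mm (y) from height 32 to 82 mm, to be gripped across its x. Origin at the centre of the sole's underside, z up. 0.18 to 0.35 kg.
- scraper_mat: thin black rubber mat fixed on the bench, 80 mm (its x) x 130 mm (its y), 2 mm thick; origin at the centre of its underside.
- key: upright key 78 mm high: black grip 44 mm wide (its x) x 14 mm thick (y) from height 32 to 78 mm; under it a round collar 30 mm across, height 26 to 32 mm; under that a flat blade 22 mm (x) x 6 mm (y) x 26 mm. Origin at the centre of the blade's lower end, z up. The same after half a turn about z. 0.04 to 0.085 kg.
- key_stand: fixed black block 60 x 60 x 34 mm with an upright slot 27 x 11 mm through its top, long side along its x, where the key is kept; the key's collar rests on the top. A bench instrument about 105 mm high stands 20 mm or more behind it. Origin at the centre of its underside.
- stand_seat (a point): where the lower end of the key's blade lies when the key is fully down in its stand (on the slot's axis, 8 mm above the stand's origin; axes of the stand).
- controller: fixed grey box 100 mm (its x) x 190 mm (y), top at height 50 mm; x points away from the robot at yaw 0. In a row on its top, from its +y end (left for the robot): lock tower at y +60 mm, small round button at +8, big round button at -33, square button at -75 mm. Origin at the centre of its underside.
- lock_seat (a point): where the blade's lower end lies when the key is fully in the lock: on the lock's upright axis, 56 mm above the controller's origin; axes of the controller. The lock: steel tower 60 mm across, rim 28 mm above this point; in it a brass barrel, top 26 mm above this point, slot 24.5 x 8.5 mm with 2 mm chamfer, its long side along the controller's x at home. The key's collar rests on the barrel.
- lock (a joint): turn of the lock barrel, rad: 0 home, grows clockwise seen from above, stop at 1.2; stays where it is left (friction 0.04 N m). With the play of the blade the key itself turns up to 0.15 rad further than the barrel, either way.
- square_button (a joint): square spring button 26 x 26 mm on the control box: travel 0 up to 0.006 m fully down, springs back, about 5 N to push fully down; counts as pressed beyond 0.004.
- square_button_top (a point): centre of the square button's top face.
- small_button (a joint): small round spring button, 18 mm across: travel 0 up to 0.006 m fully down, springs back, about 5 N; counts as pressed beyond 0.004.
- small_button_top (a point): centre of the small round button's top face.
- big_button (a joint): big round spring button, 32 mm across: travel 0 up to 0.006 m fully down, springs back, about 5 N; counts as pressed beyond 0.004.
- big_button_top (a point): centre of the big round button's top face.
- chip_1: loose white rigid resin chip, 30 x 22 x 8 mm, lying on the casting plate; origin at the centre of its underside. There are 3 to 6 chips from start to start (absent ones read None).
- chip_2: loose white rigid resin chip, 26 x 26 x 8 mm, lying on the casting plate; origin at the centre of its underside. There are 3 to 6 chips from start to start (absent ones read None).
- chip_3: loose white rigid resin chip, 30 x 24 x 8 mm, lying on the casting plate; origin at the centre of its underside. There are 3 to 6 chips from start to start (absent ones read None).
- chip_4: loose white rigid resin chip, 24 x 28 x 8 mm, lying on the casting plate; origin at the centre of its underside. There are 3 to 6 chips from start to start (absent ones read None).
- chip_5: loose white rigid resin chip, 28 x 22 x 8 mm, lying on the casting plate; origin at the centre of its underside. There are 3 to 6 chips from start to start (absent ones read None).
- chip_6: loose white rigid resin chip, 26 x 24 x 8 mm, lying on the casting plate; origin at the centre of its underside. There are 3 to 6 chips from start to start (absent ones read None).
- beaker: glass beaker 54 mm across, 70 mm high, a bystander; origin under its centre.
- septa_carton: small card box 45 x 62 x 32 mm, a bystander; origin under its centre.
- plastic_bottle: white plastic bottle 55 mm across, 132 mm high, a bystander; origin under its centre.

How it is judged:
By the outcome, as a careful person would: the job done as asked, in the order asked, and still so for the second after the job is handed in, with the robot touching nothing.
Of chip_1, chip_2, chip_3, chip_4, chip_5, chip_6 only 3 to 6 are there at a start; the rules pass over those that are not, and their reading is None.
At some moment in a run one of scraper, chip_1, chip_2, chip_3, chip_4, chip_5, chip_6 may be knocked a few centimetres aside while the robot is not near it.
It also fails if it takes over 200 s, if anything falls off the work surface, if the arm or the gripper's body presses on something with over 40 N, if the wrist force passes 120 N, or if a joint passes its speed limit or range.

## Working session

There is one attempt and no reset: what is moved stays moved. The work goes in short steps, Python scripts to look and compute and a tool call to move; the robot and the scene stay as the last step left them, time stands still between calls to the robot, and variables do not carry over. Pictures are saved under pics/ and viewed, at most 15 in all, crops included, and the job is handed in when it is done.

Besides the shell and the picture viewer there is one more tool, called after "Call:" in YAML: its name, and indented under it one key for each argument. send_rows: Moves the arm, as the interface text tells. Shift numbers are shares of 0.75 m and turn numbers shares of 0.15 rad, none past 1 either way. Its arguments: {"type":"object","properties":{"moves":{"type":"array"}},"required":["moves"]}

```bash
mkdir -p pics; ls; cat > h.py <<'E'
import numpy as np, cv2
from plant import sensors, grab_frame, r
def snap(n,fn):
    g=grab_frame(n); cv2.imwrite('pics/'+fn+'.png',g['frame'][:,:,::-1]); np.savez('pics/'+fn+'.npz',**g); return g
def load(fn): return dict(np.load('pics/'+fn+'.npz'))
def ray(g,uv,z):
    p=cv2.undistortPoints(np.array(uv,float).reshape(-1,1,2),g['K'],g['D']).reshape(-1,2)
    d=np.c_[p,np.ones(len(p))]@g['T'][:3,:3].T; o=g['T'][:3,3]
    return o+d*((np.asarray(z)-o[2])/d[:,2])[:,None]
def proj(g,P):
    Ti=np.linalg.inv(g['T']); return cv2.projectPoints(np.array(P,float).reshape(-1,3),cv2.Rodrigues(Ti[:3,:3])[0],Ti[:3,3],g['K'],g['D'])[0].reshape(-1,2)
E
python3 - <<'E'
from h import *
for n in('scene','top'):
    g=snap(n,n+'0'); print(n,g['T'].round(3).tolist(),g['K'].round(0).tolist())
    cv2.imwrite('pics/%s0b.png'%n,cv2.resize(g['frame'][:,:,::-1],(800,600),interpolation=cv2.INTER_CUBIC))
s=sensors.state();print(s)
E
```

```text
pics
scene [[0.737, -0.484, 0.472, 0.146], [-0.676, -0.519, 0.522, -0.426], [-0.008, -0.704, -0.71, 0.862], [0.0, 0.0, 0.0, 1.0]] [[387.0, 0.0, 252.0], [0.0, 387.0, 190.0], [0.0, 0.0, 1.0]]
top [[-0.49, -0.835, 0.251, 0.4], [-0.872, 0.471, -0.133, 0.255], [-0.007, -0.284, -0.959, 1.087], [0.0, 0.0, 0.0, 1.0]] [[439.0, 0.0, 258.0], [0.0, 439.0, 188.0], [0.0, 0.0, 1.0]]
{'time_s': 0.1, 'joint_pos': array([-1.26480482,  0.62925208,  0.0384375 ,  1.51824592, -0.02697002,
        0.99630059, -0.01998058]), 'joint_vel': array([-0.00163791, -0.00120031,  0.00057036, -0.00269613, -0.00018568,
        0.00076802,  0.00027177]), 'joint_efforts': array([ 2.37419983e-03, -5.64540732e+01,  1.23010084e+00, -1.93975031e+01,
        1.12002692e-02,  5.55163613e-03, -2.76803331e-05]), 'tool_pos': array([0.23591144, 0.60508976, 0.23048899]), 'tcp_rot': array([ 1.84806176e-01,  9.82774626e-01, -8.32781459e-04, -1.37643497e-04]), 'force': array([-0.10477409, -0.32026139,  0.2045532 ]), 'wrist_torque': array([-0.03523892,  0.0194487 , -0.01961128]), 'grasp_force': 0.0, 'finger_gap': 0.9984430831387882}
```

View pics/top0b.png

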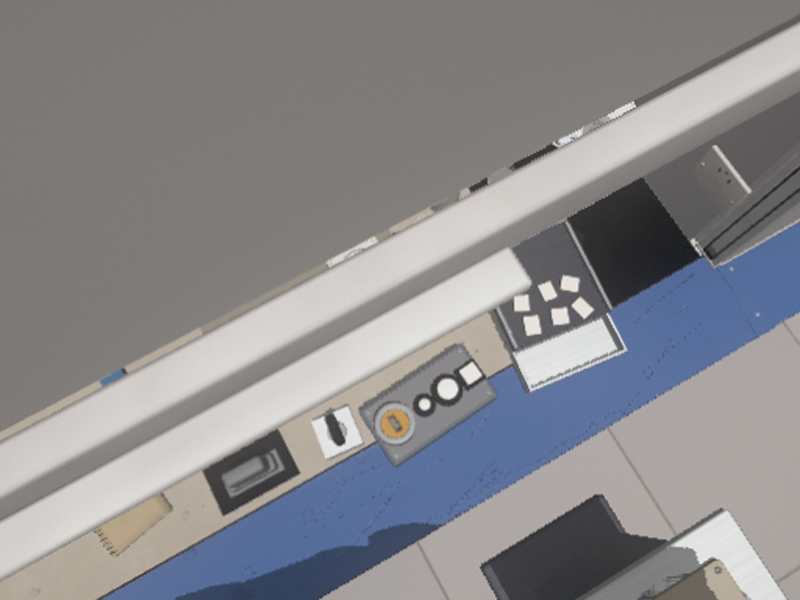

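View pics/scene0b.png

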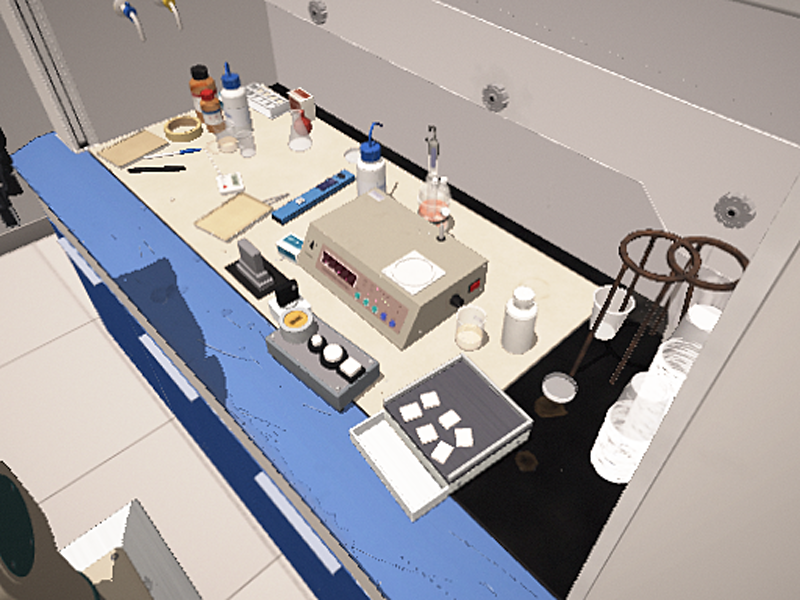

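Top view (800x600): scraper on its mat at (250,472), key in stand (335,430), lock (396,424), buttons (425,405), (448,389), (471,373), six chips around (550,303), tray (570,355). The scene view shows the same row, with an instrument behind the stand.

```bash
cat > m.py <<'E'
from h import *
g=load('top0'); s=load('scene0')
def blobs(g,mask,lo,hi,roi):
    m=np.zeros(mask.shape,np.uint8); x0,y0,x1,y1=roi; m[y0:y1,x0:x1]=mask[y0:y1,x0:x1]
    n,l,st,c=cv2.connectedComponentsWithStats(m.astype(np.uint8),connectivity=4)
    out=[]
    for i in range(1,n):
        if lo<=st[i,4]<=hi:
            ct=cv2.findContours((l==i).astype(np.uint8),0,2)[0][0]
            out.append((c[i],st[i,4],cv2.minAreaRect(ct)))
    return out
if __name__=='__main__':
  for nm,G,roi,thr in(('top',g,(225,150,400,300),205),('scene',s,(180,190,310,300),205)):
    f=G['frame'].astype(int)
    print(nm,'white')
    for c,a,rct in blobs(G,(f.min(2)>thr),15,500,roi):
        print(c.round(1),a,'z56',ray(G,[c],56e-3)[0].round(3)[:2],'z53',ray(G,[c],.053)[0].round(3)[:2],np.round(rct[1],1))
    hs=cv2.cvtColor(G['frame'],cv2.COLOR_RGB2HSV)
    roi2=(225,240,290,300) if nm=='top' else (170,190,215,220)
    for c,a,rct in blobs(G,(hs[...,0]>8)&(hs[...,0]<22)&(hs[...,1]>130),20,2000,roi2): print('brass',c,a,ray(G,[c],.082)[0].round(4))
  # plate / controller / stand / mat corners by hand (800 px)
  P=lambda l:np.array(l,float)*.64
  print('controller top',ray(g,P([(362,406),(395,466),(496,392),(462,345)]),.05).round(3).tolist())
  print('plate tray',ray(g,P([(531,390),(626,350),(608,314),(512,350)]),.03).round(3).tolist())
  print('stand top',ray(g,P([(311,417),(352,405),(363,441),(322,459)]),.034).round(3).tolist())
  print('mat',ray(g,P([(203,468),(279,428),(300,472),(222,514)]),.002).round(3).tolist())
  # enlarge crops
  a=cv2.resize(g['frame'][225:335,120:330],(800,419),interpolation=cv2.INTER_CUBIC)
  cv2.imwrite('pics/c1.png',a[:,:,::-1])
E
python3 m.py
```

```text
top white
[234.1 155.9] 16 z56 [0.773 0.122] z53 [0.774 0.122] [1.8 8. ]
[364.3 181.1] 80 z56 [ 0.557 -0.125] z53 [ 0.558 -0.126] [10.4  7.5]
[240. 182.] 21 z56 [0.706 0.142] z53 [0.706 0.142] [2.6 9.9]
[350.  185.9] 76 z56 [ 0.564 -0.088] z53 [ 0.565 -0.089] [9.8 7.2]
[226.1 189.3] 15 z56 [0.706 0.181] z53 [0.707 0.181] [3. 5.]
[333.5 193.4] 70 z56 [ 0.568 -0.043] z53 [ 0.569 -0.043] [8.2 8.4]
[372.1 196.5] 81 z56 [ 0.515 -0.12 ] z53 [ 0.516 -0.121] [10.6  7.1]
[357.9 201.9] 89 z56 [ 0.521 -0.083] z53 [ 0.521 -0.084] [8.9 9.8]
[340.2 207.7] 96 z56 [ 0.53  -0.037] z53 [ 0.53  -0.038] [10.9  8.7]
[300.8 238.4] 96 z56 [0.512 0.084] z53 [0.512 0.083] [9.7 9.7]
[286.2 248.5] 114 z56 [0.508 0.126] z53 [0.509 0.126] [11. 11.]
[271.5 258.5] 32 z56 [0.505 0.168] z53 [0.505 0.167] [5. 5.]
[226.8 278.3] 65 z56 [0.516 0.28 ] z53 [0.516 0.28 ] [ 6. 17.]
brass [252.66666667 270.475     ] 120 [0.4998 0.2205 0.082 ]
scene white
[299.9 215.4] 88 z56 [0.713 0.005] z53 [0.715 0.007] [ 7. 14.]
[201.9 216.9] 27 z56 [0.513 0.184] z53 [0.514 0.187] [4.7 5.5]
[212.5 224.7] 92 z56 [0.517 0.143] z53 [0.518 0
[... 324 characters left out ...]
 z53 [ 0.523 -0.081] [10.7 10.3]
[296.4 279.6] 112 z56 [ 0.558 -0.126] z53 [ 0.559 -0.125] [11.3 10.4]
[282.5 288.6] 111 z56 [ 0.516 -0.12 ] z53 [ 0.518 -0.119] [ 9.2 11.9]
[301.9 294.3] 30 z56 [ 0.538 -0.161] z53 [ 0.54 -0.16] [ 1.7 18. ]
brass [188.88333333 203.65833333] 120 [0.5039 0.2272 0.082 ]
controller top [[0.549, 0.25, 0.05], [0.448, 0.25, 0.05], [0.468, 0.064, 0.05], [0.556, 0.071, 0.05]]
plate tray [[0.445, 0.011, 0.03], [0.425, -0.152, 0.03], [0.488, -0.16, 0.03], [0.513, 0.004, 0.03]]
stand top [[0.574, 0.326, 0.034], [0.56, 0.263, 0.034], [0.504, 0.274, 0.034], [0.511, 0.34, 0.034]]
mat [[0.592, 0.509, 0.002], [0.589, 0.38, 0.002], [0.514, 0.381, 0.002], [0.516, 0.512, 0.002]]
```

View pics/c1.png

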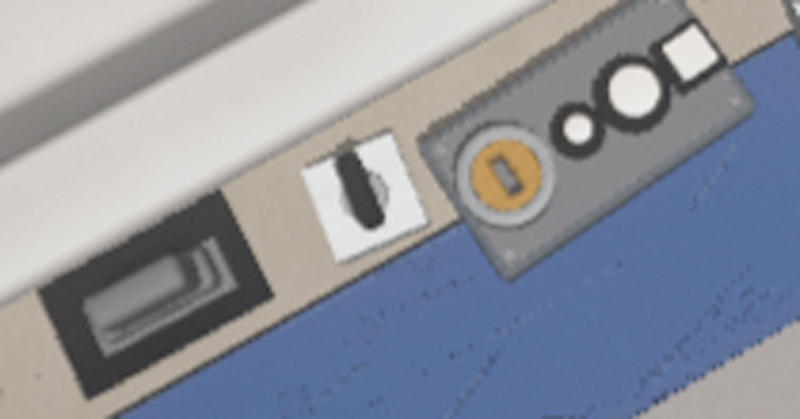

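Crop (3.81x, origin (120,225)): scraper sole front corners at (105,355) and (238,290), roughly parallel to the mat; key standing in its stand with grip (345,150)-(375,228); lock slot at (505,173).

```bash
cat >> h.py <<'E'
def tri(pa,pb,ga,gb):
    def ln(g,p): 
        d=ray(g,[p],0.)[0]-g['T'][:3,3]; return g['T'][:3,3],d/np.linalg.norm(d)
    (o1,d1),(o2,d2)=ln(ga,pa),ln(gb,pb)
    t=np.linalg.lstsq(np.c_[d1,-d2],o2-o1,rcond=None)[0]
    a,b=o1+t[0]*d1,o2+t[1]*d2
    return (a+b)/2,np.linalg.norm(a-b)
E
python3 - <<'E'
from h import *
g=load('top0'); s=load('scene0')
for n,a,b in(('sq',(300.8,238.4),(223.9,233.7)),('big',(286.2,248.5),(212.5,224.7)),('small',(271.5,258.5),(201.9,216.9)),('brass',(252.7,270.5),(188.9,203.7))):
    p,e=tri(a,b,g,s); print(n,p.round(4),e.round(4))
a=cv2.resize(s['frame'][145:265,135:255],(600,600),interpolation=cv2.INTER_CUBIC); cv2.imwrite('pics/c2.png',a[:,:,::-1])
C=lambda l:np.array(l)/3.81+[120,225]
print('sole16',ray(g,C([(105,355),(238,290),(215,238)]),.016).round(4).tolist())
print('handle84',ray(g,C([(85,298),(95,325),(195,285),(178,252)]),.084).round(4).tolist())
a=cv2.resize(s['frame'][215:335,220:350],(650,600),interpolation=cv2.INTER_CUBIC); cv2.imwrite('pics/c3.png',a[:,:,::-1])
E
```

```text
sq [0.5106 0.0865 0.0741] 0.001
big [0.5067 0.1283 0.0766] 0.001
small [0.5033 0.1693 0.0759] 0.0006
brass [0.4995 0.2205 0.09  ] 0.0013
sole16 [[0.5305, 0.4872, 0.016], [0.5252, 0.3982, 0.016], [0.5606, 0.3966, 0.016]]
handle84 [[0.5568, 0.469, 0.084], [0.5402, 0.4704, 0.084], [0.532, 0.4097, 0.084], [0.5538, 0.4101, 0.084]]
```

View pics/c2.png

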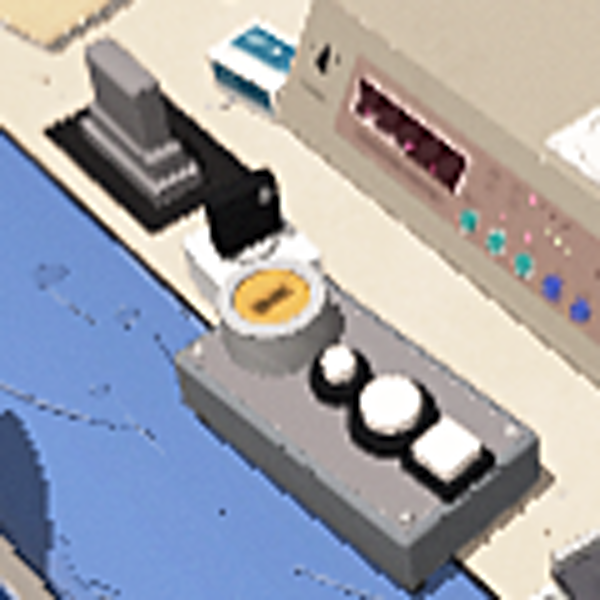

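View pics/c3.png

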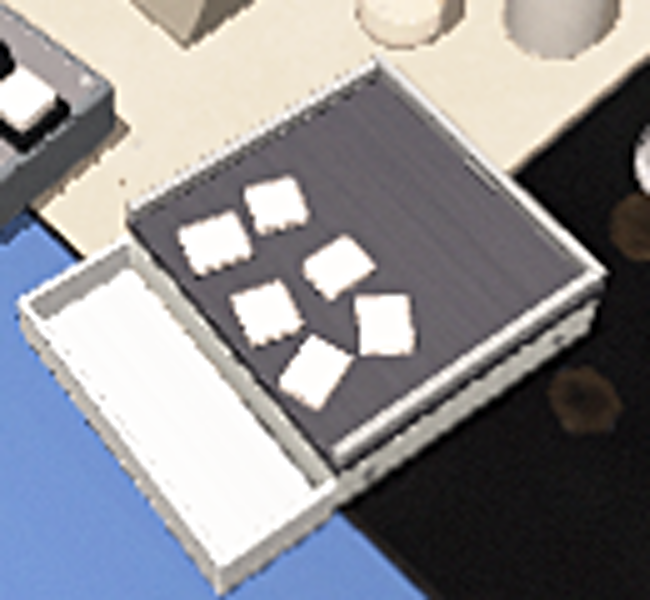

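Scene crops: the instrument stands clear behind the key stand, and the scraper is upright. Plate rim corners in c3 (5x, origin (220,215)) are at (130,208), (378,62), (603,268), (335,455), with six chips in the front half and an empty tray.

```bash
python3 - <<'E'
from h import *
s=load('scene0')
P=ray(s,np.array([(130,208),(378,62),(603,268),(335,455)])/5+[220,215],.057); print(P.round(4).tolist())
T=ray(s,np.array([(20,300),(222,590),(338,490),(128,240)])/5+[220,215],.03); print(T.round(4).tolist())
print([np.linalg.norm(P[i]-P[(i+1)%4]).round(3) for i in range(4)],[np.linalg.norm(T[i]-T[(i+1)%4]).round(3) for i in range(4)])
for a,b in((P[0],P[1]),(P[3],P[2])): print('yaw x',np.arctan2(*(b-a)[1::-1]))
for a,b in((P[2],P[1]),(T[1],T[0]),(P[3],P[0])): d=b-a;print('yaw y',np.arctan2(-d[0],d[1]))
yaw=-.13; R=np.array([[np.cos(yaw),-np.sin(yaw)],[np.sin(yaw),np.cos(yaw)]])
for c in([.574,-.09],): print(((P[:,:2]-c)@R).round(4).tolist(),((T[:,:2]-c)@R).round(4).tolist(),((np.array([(.558,-.125),(.565,-.088),(.5685,-.043),(.516,-.12),(.521,-.083),(.53,-.037)])-c)@R).round(3).tolist())
f=s['frame'].astype(int)
E
```

```text
[[0.5132, 0.0039, 0.057], [0.6728, -0.0164, 0.057], [0.6583, -0.1778, 0.057], [0.4917, -0.1579, 0.057]]
[[0.4489, 0.0147, 0.03], [0.4202, -0.1595, 0.03], [0.4918, -0.1618, 0.03], [0.5117, 0.0045, 0.03]]
[np.float64(0.161), np.float64(0.162), np.float64(0.168), np.float64(0.163)] [np.float64(0.177), np.float64(0.072), np.float64(0.167), np.float64(0.064)]
yaw x -0.1266652590524878
yaw x -0.11894081002796789
yaw y -0.0898952915612792
yaw y -0.16291279488136
yaw y -0.13194211674669803
[[-0.0725, 0.0852], [0.0885, 0.0858], [0.095, -0.0761], [-0.0728, -0.078]] [[-0.1377, 0.0876], [-0.1435, -0.0889], [-0.0722, -0.0819], [-0.074, 0.0856]] [[-0.011, -0.037], [-0.009, 0.001], [-0.012, 0.046], [-0.054, -0.037], [-0.053, 0.0], [-0.05, 0.047]]
```

Call:
send_rows:
  moves:
    - [[0.02, -0.01, 0, 1, 100], [0.02, -0.01, 0, 1, 100], [0.03, 0, 0, 1, 100], [0.03, 0, 0, 1, 100], [0, 0, 0, 1, 100], [0, 0, 0, 1, 100], [0, 0, 0, 1, 100], [0, 0, 0, 1, 100]]

```text
time_s: 0.9
tool_pos: [0.1695, 0.6352, 0.2307]
tcp_rot: [0.71, 0.705, -0.0, 0.0]
force: [-0.2, 0.0, 0.5]
finger_gap: 1.0
grasp_force: 0.0
```

Call:
send_rows:
  moves:
    - [[-0.0289, 0.0557, 0, 0.4, 100], [-0.0289, 0.0557, 0, 0, 100], [-0.0289, 0.0557, 0, 0, 100], [-0.0289, 0.0557, 0, 0, 100], [-0.0289, 0.0557, 0, 0, 100], [-0.0289, 0.0557, 0, 0, 100], [-0.0289, 0.0557, 0, 0, 100], [-0.0289, 0.0557, 0, 0, 100], [-0.0289, 0.0557, 0.03, 0, 100], [0, 0, 0.05, 0, 100], [0, 0, 0.03, 0, 100], [0, 0, 0, 0, 100]]

```text
time_s: 2.1
tool_pos: [0.5304, 0.4194, 0.1454]
tcp_rot: [0.729, 0.685, -0.004, -0.001]
force: [-1.2, -0.8, 0.1]
finger_gap: 1.003
grasp_force: 0.0
```

```bash
python3 - <<'E'
from h import *
g=snap('scene','scene1')
s=sensors.state(); print(s['tool_pos'],s['tcp_rot'],s['joint_pos'].round(2))
x,y=145,145
a=cv2.resize(g['frame'][70:230,90:290],(800,640)[:2],interpolation=cv2.INTER_CUBIC)[:600]; cv2.imwrite('pics/c4.png',a[:,:,::-1])
E
```

```text
[0.53158178 0.4206815  0.14786047] [ 7.28327310e-01  6.85226040e-01 -2.12674224e-03 -2.84663259e-04] [-0.9   0.78  0.33  1.51 -0.3   0.9  -0.52]
```

View pics/c4.png

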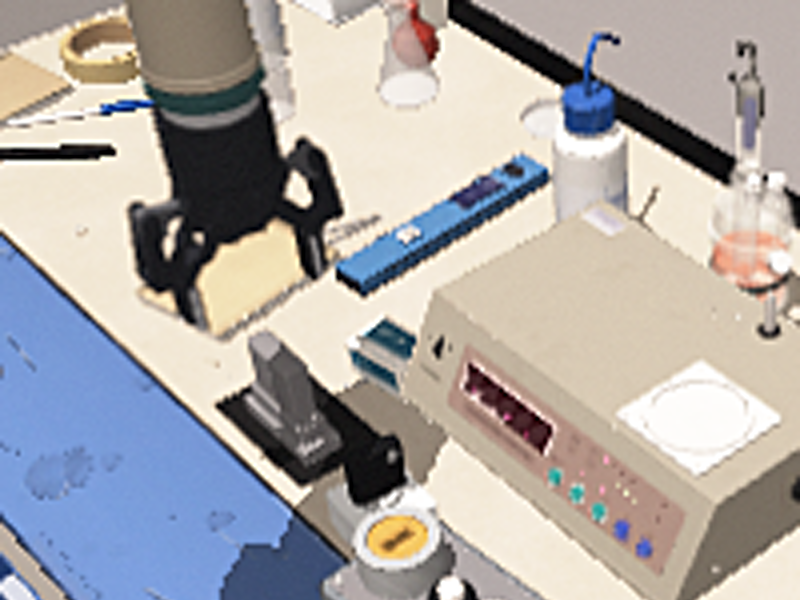

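Scene crop: gripper hangs above and left of the scraper, which still stands untouched on its mat; handle top near (290,370).

Call:
send_rows:
  moves:
    - [[0.0284, 0.017, 0, 0, 100], [0, 0, 0, 0, 100], [0, 0, 0.05, 0, 100], [0, 0, 0.046, 0, 100], [0, 0, 0.04, 0, 100], [0, 0, 0, 0, 100], [0, 0, 0, 0, 100], [0, 0, 0, 0, 10], [0, 0, 0, 0, 10], [0, 0, 0, 0, 10], [0, 0, 0, 0, 10], [0, 0, 0, 0, 10]]

```text
time_s: 3.35
tool_pos: [0.547, 0.4422, 0.0485]
tcp_rot: [0.728, 0.685, 0.0, -0.0]
force: [-1.1, 0.5, 3.7]
finger_gap: 0.251
grasp_force: 59.3
```

Call:
send_rows:
  moves:
    - [[0, 0, -0.04, 0, 10], [0, 0, -0.05, 0, 10], [0, 0, -0.05, 0.43, 10], [0, 0, -0.06, 0, 10], [-0.06, 0.018, 0, 0, 10], [-0.06, 0.018, 0, 0, 10], [-0.06, 0.018, 0, 0, 10], [-0.06, 0.018, 0, 0, 10], [-0.06, 0.018, 0, 0, 10], [-0.06, 0.018, 0, 0, 10], [-0.06, 0.018, 0, 0, 10], [-0.06, 0.018, 0, 0, 10]]

```text
time_s: 4.55
tool_pos: [0.6083, 0.0693, 0.1971]
tcp_rot: [0.75, 0.661, -0.001, -0.0]
force: [0.8, -0.4, -3.7]
finger_gap: 0.25
grasp_force: 58.6
```

Call:
send_rows:
  moves:
    - [[-0.06, 0.018, 0, 0, 10], [-0.06, 0.018, 0, 0, 10], [-0.06, 0.018, 0, 0, 10], [0, 0, 0, 0, 10], [0, 0, 0, 0, 10]]

```text
time_s: 5.05
tool_pos: [0.6314, -0.0701, 0.197]
tcp_rot: [0.751, 0.66, -0.001, -0.0]
force: [0.1, 1.9, -3.2]
finger_gap: 0.253
grasp_force: 59.1
```

```bash
python3 - <<'E'
from h import *
s=sensors.state(); print(s['time_s'],s['tool_pos'],s['tcp_rot'],s['joint_pos'].round(2),s['finger_gap'],s['force'])
g=snap('scene','scene2')
a=cv2.resize(g['frame'][150:330,200:410],(700,600),interpolation=cv2.INTER_CUBIC); cv2.imwrite('pics/c5.png',a[:,:,::-1])
E
```

```text
5.05 [ 0.63135552 -0.07007258  0.19696705] [ 7.51433034e-01  6.59808739e-01 -7.72628414e-04 -4.74988213e-04] [-0.14  0.67  0.34  1.6  -0.26  0.92  0.17] 0.2528876345221218 [ 0.09950225  1.89755451 -3.20264026]
```

View pics/c5.png

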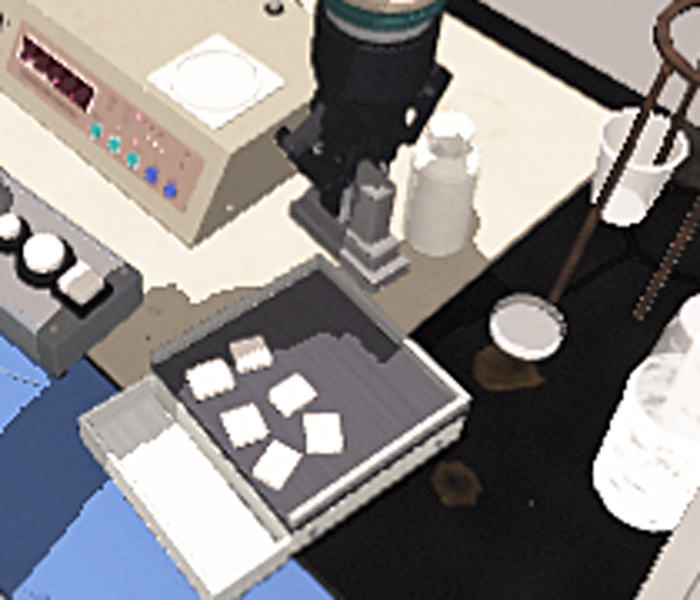

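Scene crop: scraper hangs level in the gripper behind the chips, sole corners at about (378,287) and (406,268), all six chips unmoved; white bottle behind, clear.

```bash
python3 - <<'E'
from h import *
g=load('scene2')
P=ray(g,np.array([(378,287),(406,268),(290,212)])/3.3333+[200,150],[.1505,.1505,.158])[:,:2]
c=np.array([.6314,-.0701]); R=np.array([[.9917,.13],[-.13,.9917]])
print(((P-c)@R).round(4))
E
```

```text
[[-0.0035 -0.0401]
 [ 0.0237 -0.0388]
 [-0.0142  0.0441]]
```

Call:
send_rows:
  moves:
    - [[0, 0, 0.045, 0, 10], [0, 0, 0.045, 0, 10], [0, 0, 0.03, 0, 10], [0, 0, 0.01, 0, 10], [0, 0, 0.004, 0, 10], [0, 0, 0, 0, 10], [0, 0, 0, 0, 10]]

```text
time_s: 5.8
tool_pos: [0.6333, -0.0677, 0.0986]
tcp_rot: [0.75, 0.662, 0.001, 0.001]
force: [-0.4, 0.0, -3.8]
finger_gap: 0.255
grasp_force: 59.0
```

Call:
send_rows:
  moves:
    - [[0, 0, 0.006, 0, 10], [0, 0, 0, 0, 10], [0, 0, 0, 0, 10]]

```text
time_s: 6.1
tool_pos: [0.6323, -0.0679, 0.0929]
tcp_rot: [0.75, 0.661, 0.0, 0.0]
force: [-0.1, -0.3, -3.4]
finger_gap: 0.25
grasp_force: 59.1
```

Call:
send_rows:
  moves:
    - [[0, -0.02, 0, 0, 10], [0, -0.02, 0, 0, 10], [0, -0.02, 0, 0, 10], [0, -0.02, 0, 0, 10], [0, -0.018, 0, 0, 10], [0, -0.016, 0, 0, 10], [0, -0.016, 0, 0, 10], [0, -0.016, 0, 0, 10], [0, -0.016, 0, 0, 10], [0, -0.014, 0, 0, 10], [0, 0, 0, 0, 10], [0, 0, 0, 0, 10]]

```text
time_s: 7.3
tool_pos: [0.502, -0.0514, 0.093]
tcp_rot: [0.75, 0.661, 0.0, 0.001]
force: [0.5, -0.4, -3.7]
finger_gap: 0.253
grasp_force: 59.4
```

```bash
python3 - <<'E'
from h import *
s=sensors.state(); print(s['time_s'],s['tool_pos'],s['finger_gap'],s['force'])
g=snap('scene','scene3')
a=cv2.resize(g['frame'][180:330,200:375],(700,600),interpolation=cv2.INTER_CUBIC); cv2.imwrite('pics/c6.png',a[:,:,::-1])
E
```

```text
7.3 [ 0.50204719 -0.05144462  0.09301767] 0.25316632420805923 [ 0.4652077  -0.420434   -3.67343766]
```

View pics/c6.png

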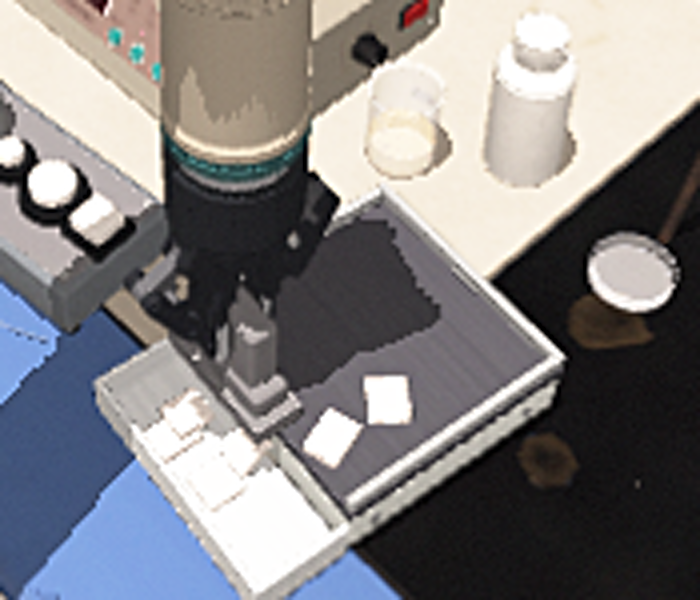

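Scene crop: four chips lie in the tray (around (185,440)), two remain on the plate at (333,437) and (388,398). Second stroke on the right side.

Call:
send_rows:
  moves:
    - [[0, 0, -0.03, 0, 10], [0, 0, -0.03, 0, 10], [0, 0.05, 0, 0, 10], [-0.02, 0.05, 0, 0, 10], [-0.03, 0.045, 0, 0, 10], [-0.025, 0.032, 0, 0, 10], [0, 0, 0, 0, 10], [0, 0, 0.03, 0, 10], [0, 0, 0.03, 0, 10], [0, 0, 0, 0, 10], [0, 0, 0, 0, 10]]

```text
time_s: 8.45
tool_pos: [0.6257, -0.1234, 0.0923]
tcp_rot: [0.75, 0.661, -0.0, -0.0]
force: [0.2, -0.3, -3.5]
finger_gap: 0.25
grasp_force: 59.5
```

Call:
send_rows:
  moves:
    - [[0, -0.02, 0, 0, 10], [0, -0.02, 0, 0, 10], [0, -0.02, 0, 0, 10], [0, -0.02, 0, 0, 10], [0, -0.018, 0, 0, 10], [0, -0.016, 0, 0, 10], [0, -0.016, 0, 0, 10], [0, -0.016, 0, 0, 10], [0, -0.016, 0, 0, 10], [0, -0.016, 0, 0, 10], [0, 0, 0, 0, 10], [0, 0, 0, 0, 10]]

```text
time_s: 9.65
tool_pos: [0.4945, -0.1071, 0.0933]
tcp_rot: [0.75, 0.661, 0.001, 0.001]
force: [0.3, 0.7, -3.1]
finger_gap: 0.252
grasp_force: 59.7
```

Call:
send_rows:
  moves:
    - [[0, 0, -0.04, 0, 10], [0, 0, -0.05, 0, 10], [0, 0.02, -0.05, 0, 10], [0.01, 0.02, 0, 0, 10], [0.05, 0.01, 0, 0, 10], [0.06, 0, 0, 0, 10], [0, 0, 0, 0, 10]]

```text
time_s: 10.35
tool_pos: [0.5439, -0.0133, 0.1975]
tcp_rot: [0.746, 0.665, 0.002, -0.002]
force: [-0.3, 0.4, -4.3]
finger_gap: 0.252
grasp_force: 60.0
```

```bash
python3 - <<'E'
from h import *
s=sensors.state(); print(s['time_s'],s['tool_pos'],s['finger_gap'],s['force'])
g=snap('scene','scene4'); t=snap('top','top4')
a=cv2.resize(g['frame'][130:330,150:375],(675,600),interpolation=cv2.INTER_CUBIC); cv2.imwrite('pics/c7.png',a[:,:,::-1])
E
```

```text
10.35 [ 0.54386958 -0.01327394  0.19752096] 0.2516493899356038 [-0.32186162  0.42583236 -4.32335714]
```

View pics/c7.png

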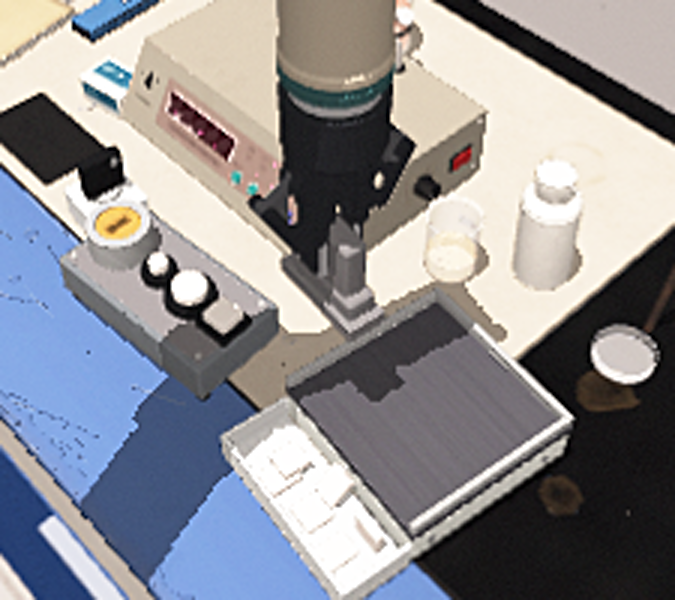

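Scene crop: plate is empty, chips all in the tray (around (300,490)); the mat is free. Returning the scraper.

Call:
send_rows:
  moves:
    - [[0, 0, 0, -0.43, 10], [0.06, -0.003, 0, 0, 10], [0.06, -0.003, 0, 0, 10], [0.06, -0.003, 0, 0, 10], [0.06, -0.003, 0, 0, 10], [0.06, -0.003, 0, 0, 10], [0.06, -0.003, 0, 0, 10], [0.06, -0.003, 0, 0, 10], [0.06, -0.004, 0, 0, 10], [0.06, -0.004, 0, 0, 10], [0.06, -0.004, 0, 0, 10], [0, 0, 0, 0, 10]]

```text
time_s: 11.65
tool_pos: [0.5424, 0.4373, 0.1969]
tcp_rot: [0.725, 0.688, 0.002, -0.003]
force: [-0.8, 0.6, -4.2]
finger_gap: 0.249
grasp_force: 60.1
```

Call:
send_rows:
  moves:
    - [[0, 0, 0.05, 0, 10], [0, 0, 0.05, 0, 10], [0, 0, 0.05, 0, 10], [0, 0, 0.03, 0, 10], [0, 0, 0, 0, 10], [0, 0, 0, 0, 10]]

```text
time_s: 12.25
tool_pos: [0.5459, 0.4273, 0.0631]
tcp_rot: [0.729, 0.685, 0.0, 0.001]
force: [0.8, 0.0, -3.0]
finger_gap: 0.248
grasp_force: 59.8
```

Call:
send_rows:
  moves:
    - [[0.0225, 0, 0, 0, 10], [0, 0, 0.01, 0, 10], [0, 0, 0.006, 0, 10], [0, 0, 0.002, 0, 10], [0, 0, 0.0015, 0, 10], [0, 0, 0, 0, 10]]

```text
time_s: 12.85
tool_pos: [0.5458, 0.4444, 0.0481]
tcp_rot: [0.729, 0.685, -0.0, 0.0]
force: [0.4, 0.9, -4.1]
finger_gap: 0.249
grasp_force: 60.1
```

Call:
send_rows:
  moves:
    - [[0, 0, 0.001, 0, 10], [0, 0, 0, 0, 10], [0, 0, 0, 0, 10]]

```text
time_s: 13.15
tool_pos: [0.5457, 0.4451, 0.0474]
tcp_rot: [0.728, 0.685, 0.0, -0.0]
force: [-0.1, -0.2, -4.2]
finger_gap: 0.253
grasp_force: 60.1
```

Call:
send_rows:
  moves:
    - [[0, 0, 0.001, 0, 10], [0, 0, 0.001, 0, 10], [0, 0, 0, 0, 10], [0, 0, 0, 0, 10]]

```text
time_s: 13.55
tool_pos: [0.5459, 0.4451, 0.0471]
tcp_rot: [0.728, 0.685, 0.0, -0.0]
force: [-1.8, -2.4, 5.6]
finger_gap: 0.257
grasp_force: 61.2
```

Call:
send_rows:
  moves:
    - [[0, 0, 0, 0, 100], [0, 0, 0, 0, 100], [0, 0, 0, 0, 100], [0, 0, 0, 0, 100], [0, 0, -0.03, 0, 100], [0, 0, -0.05, 0, 100], [0, 0, -0.05, 0, 100], [0, 0, -0.03, -1, 100], [0, 0, 0, -1, 100], [0, 0, 0, -1, 100], [0, 0, 0, -1, 100], [0, 0, 0, -1, 100]]

```text
time_s: 14.75
tool_pos: [0.5458, 0.445, 0.1659]
tcp_rot: [0.424, 0.906, 0.0, 0.0]
force: [0.1, -0.2, 0.5]
finger_gap: 1.002
grasp_force: 0.0
```

Call:
send_rows:
  moves:
    - [[0, 0, 0, -1, 100], [0, 0, 0, -1, 100], [0, 0, 0, -1, 100], [0, 0, 0, -1, 100], [0, 0, 0, -0.6, 100], [0, 0, 0, 0, 100], [0, 0, 0, 0, 100]]

```text
time_s: 15.45
tool_pos: [0.5459, 0.4449, 0.1658]
tcp_rot: [0.097, 0.995, -0.0, -0.0]
force: [0.2, -0.5, -0.3]
finger_gap: 1.001
grasp_force: 0.0
```

```bash
python3 - <<'E'
from h import *
s=sensors.state(); print(s['time_s'],s['tool_pos'],s['tcp_rot'],s['force'],s['joint_pos'].round(2))
g=snap('scene','scene5'); t=snap('top','top5')
a=cv2.resize(g['frame'][150:230,135:215],(600,600),interpolation=cv2.INTER_CUBIC)
b=cv2.resize(t['frame'][240:310,190:265],(643,600),interpolation=cv2.INTER_CUBIC)
cv2.imwrite('pics/c8.png',cv2.resize(np.hstack([a,b])[:,:,::-1],(800,386)))
E
```

```text
15.45 [0.54585734 0.44485136 0.16577135] [ 9.70721181e-02  9.95277349e-01 -2.30450583e-05 -3.06446426e-05] [ 0.17387723 -0.45809975 -0.3462283 ] [-0.7   0.77 -0.05  1.41  0.04  0.96  0.62]
```

View pics/c8.png

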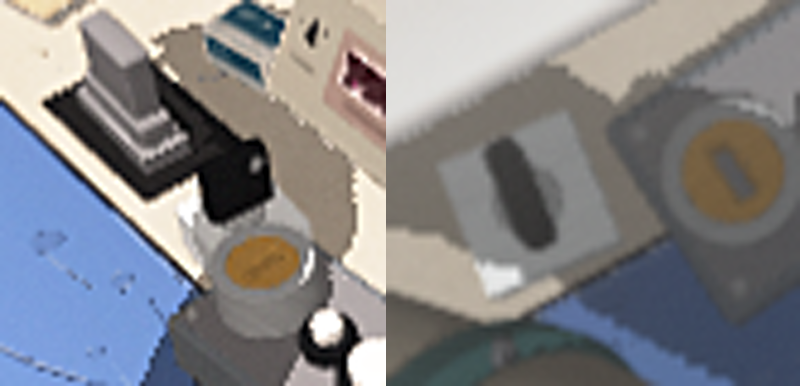

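Left (scene): scraper upright on its mat; key in its stand, grip around (235,180). Right (top): stand corners (437,170),(572,110),(618,240),(488,300), key grip from (497,138) to (545,250), lock slot centre (735,172).

```bash
python3 - <<'E'
from h import *
t=load('top5')
C=lambda l:(np.array(l,float)-[386,0])/5.516+[190,240]
S=ray(t,C([(437,170),(572,110),(618,240),(488,300)]),.034); print(S.round(4).tolist(),S.mean(0))
for a,b in((3,0),(2,1)): print('yx',np.arctan2(*(S[b]-S[a])[1::-1]))
for a,b in((1,0),(2,3)): d=S[b]-S[a];print('yy',np.arctan2(-d[0],d[1]))
K=ray(t,C([(497,138),(510,132),(545,250),(521,194)]),[.086,.086,.07,.078]); print(K.round(4).tolist())
print('slot',ray(t,C([(735,172),(723,148),(747,197)]),.082).round(4).tolist())
# dark-mask of the key grip
roi=t['frame'][255:300,200:235].astype(int); m=(roi.max(2)<62).astype(np.uint8)
n,l,st,c=cv2.connectedComponentsWithStats(m); i=1+np.argmax(st[1:,4]); ct=cv2.findContours((l==i).astype(np.uint8),0,2)[0][0]
R=cv2.minAreaRect(ct); print(st[i],c[i]+[200,255],R)
B=cv2.boxPoints(R)+[200,255]; print(ray(t,B,.078).round(4).tolist(), ray(t,[c[i]+[200,255]],.075))
E
```

```text
[[0.566, 0.3297, 0.034], [0.5602, 0.267, 0.034], [0.5019, 0.2759, 0.034], [0.5069, 0.3358, 0.034]] [0.53374675 0.30209142 0.034     ]
yx -0.10173813751677921
yx -0.15085719177664753
yy -0.09225008724007525
yy -0.08400045263265225
[[0.5573, 0.2986, 0.086], [0.5568, 0.2928, 0.086], [0.5096, 0.3033, 0.07], [0.5335, 0.3009, 0.078]]
slot [[0.4978, 0.2201, 0.082], [0.5087, 0.2196, 0.082], [0.4865, 0.2207, 0.082]]
[10 13 10 17 87] [214.63218391 276.3908046 ] ((14.275861740112305, 20.689655303955078), (17.45536231994629, 5.570859909057617), 68.19859313964844)
[[0.5532, 0.3061, 0.078], [0.5516, 0.2936, 0.078], [0.5123, 0.2977, 0.078], [0.514, 0.31, 0.078]] [[0.53125776 0.30203891 0.075     ]]
```

Call:
send_rows:
  moves:
    - [[0, 0, 0, -0.6, 50], [0, -0.048, 0, 0, 50], [-0.004, -0.048, 0, 0, 50], [0, -0.048, 0, 0, 50], [0, -0.048, 0, 0, 50], [0, 0, 0.04, 0, 50], [0, 0, 0, 0, 50], [0, 0, 0, 0, 50]]

```text
time_s: 16.35
tool_pos: [0.5337, 0.3024, 0.1358]
tcp_rot: [0.051, 0.999, 0.0, -0.0]
force: [-0.2, 0.1, -0.1]
finger_gap: 0.498
grasp_force: 0.0
```

```bash
python3 - <<'E'
from h import *
s=sensors.state(); print(s['time_s'],s['tool_pos'],s['tcp_rot'],s['finger_gap'])
E
```

```text
16.35 [0.5336775  0.30242192 0.13584722] [ 5.07109859e-02  9.98713266e-01  1.22177737e-04 -4.39303383e-04] 0.497812477640096
```

Call:
send_rows:
  moves:
    - [[0, 0, 0.04, 0, 50], [0, 0, 0.04, 0, 50], [0, 0, 0.034, 0, 50], [0, 0, 0, 0, 50], [0, 0, 0, 0, 35], [0, 0, 0, 0, 25], [0, 0, 0, 0, 18], [0, 0, 0, 0, 5], [0, 0, 0, 0, 5], [0, 0, 0, 0, 5]]

```text
time_s: 17.35
tool_pos: [0.5352, 0.3023, 0.0522]
tcp_rot: [0.051, 0.999, 0.001, 0.001]
force: [-0.3, -0.2, 6.4]
finger_gap: 0.156
grasp_force: 59.1
```

Call:
send_rows:
  moves:
    - [[0, 0, -0.01, 0, 5], [0, 0, -0.02, 0, 5], [0, 0, -0.03, 0, 5], [0, 0, -0.04, 0, 5], [0, 0, -0.04, -0.615, 5], [0, 0, 0, -0.615, 5], [0.014, -0.026, 0, 0, 5], [0.014, -0.026, 0, 0, 5], [0.014, -0.026, 0, 0, 5], [0.014, -0.027, 0, 0, 5], [0, 0, 0, 0, 5], [0, 0, 0, 0, 5]]

```text
time_s: 18.55
tool_pos: [0.4993, 0.2196, 0.1565]
tcp_rot: [-0.041, 0.999, 0.0, 0.001]
force: [0.2, 1.2, -0.0]
finger_gap: 0.151
grasp_force: 58.5
```

```bash
python3 - <<'E'
from h import *
s=sensors.state(); print(s['time_s'],s['tool_pos'],s['tcp_rot'],s['finger_gap'],s['force'])
g=snap('scene','scene6'); t=snap('top','top6')
a=cv2.resize(g['frame'][160:230,155:225],(600,600),interpolation=cv2.INTER_CUBIC)
b=cv2.resize(t['frame'][230:300,220:290],(600,600),interpolation=cv2.INTER_CUBIC)
cv2.imwrite('pics/c9.png',cv2.resize(np.hstack([a,b])[:,:,::-1],(800,400)))
E
```

```text
18.55 [0.49928286 0.21959425 0.15650772] [-4.08452316e-02  9.99165039e-01  4.21178039e-04  8.44779538e-04] 0.15144845563154205 [ 0.21635482  1.17542743 -0.00401289]
```

View pics/c9.png

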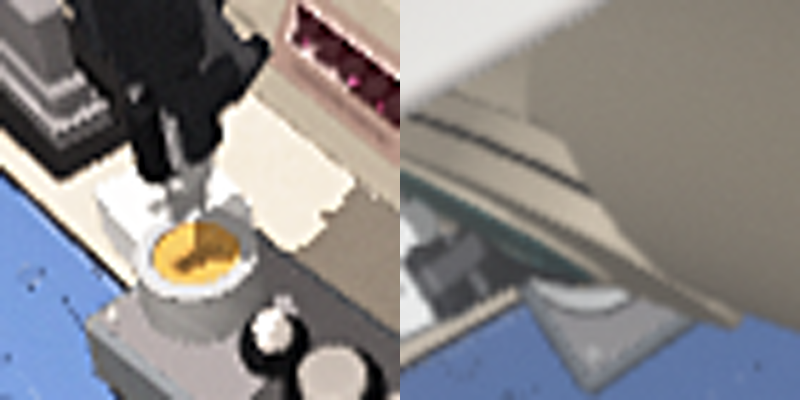

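Scene half: key held above the lock, blade's lower end near (190,215), slot in the brass near (198,262). Top view is blocked by the arm.

```bash
python3 - <<'E'
from h import *
g=load('scene6'); C=lambda l:np.array(l,float)/5.714+[155,160]
print(ray(g,C([(190,215),(178,213),(205,215),(198,262)]),[.1123,.1123,.1123,.082]).round(4))
print((proj(g,[(.4983,.2196,.1123),(.4983+.011,.2196,.1123),(.4983-.011,.2196,.1123),(.499,.2205,.082)])-[155,160])*5.714)
g=load('scene0');print(ray(g,[(135+272/5,145+298/5)],.082))
E
```

```text
[[0.5018 0.2209 0.1123]
 [0.4984 0.2258 0.1123]
 [0.5069 0.2161 0.1123]
 [0.5006 0.2191 0.082 ]]
[[185.52174773 220.09935366]
 [204.64779832 208.51805862]
 [166.19432483 231.80099002]
 [193.55722644 262.09926505]]
[[0.50283902 0.22335209 0.082     ]]
```

Call:
send_rows:
  moves:
    - [[0.001, 0, 0.02, 0, 5], [0, 0, 0.012, 0, 5], [0, 0, 0.006, 0, 5], [0, 0, 0.003, 0, 5], [0, 0, 0, 0, 5], [0, 0, 0, 0, 5]]

```text
time_s: 19.25
tool_pos: [0.4981, 0.2197, 0.1248]
tcp_rot: [-0.041, 0.999, 0.0, 0.0]
force: [0.1, -0.1, -1.0]
finger_gap: 0.155
grasp_force: 58.5
```

Call:
send_rows:
  moves:
    - [[0, 0, 0.004, 0, 5], [0, 0, 0.004, 0, 5], [0, 0, 0, 0, 5], [0, 0, 0, 0, 5]]

```text
time_s: 19.65
tool_pos: [0.4979, 0.2195, 0.1185]
tcp_rot: [-0.041, 0.999, -0.0, -0.0]
force: [0.2, 0.6, -0.9]
finger_gap: 0.158
grasp_force: 58.5
```

Call:
send_rows:
  moves:
    - [[0, 0, 0.005, 0, 5], [0, 0, 0.005, 0, 5], [0, 0, 0, 0, 5], [0, 0, 0, 0, 5]]

```text
time_s: 20.05
tool_pos: [0.4978, 0.2194, 0.1109]
tcp_rot: [-0.041, 0.999, -0.0, -0.0]
force: [0.8, 1.1, 0.1]
finger_gap: 0.16
grasp_force: 58.5
```

Call:
send_rows:
  moves:
    - [[0, 0, 0.005, 0, 5], [0, 0, 0.005, 0, 5], [0, 0, 0, 0, 5], [0, 0, 0, 0, 5]]

```text
time_s: 20.45
tool_pos: [0.4978, 0.2194, 0.1034]
tcp_rot: [-0.041, 0.999, -0.0, -0.0]
force: [-0.8, -0.3, -0.1]
finger_gap: 0.153
grasp_force: 58.5
```

Call:
send_rows:
  moves:
    - [[0, 0, 0.002, 0, 5], [0, 0, 0.002, 0, 5], [0, 0, 0.001, 0, 5], [0, 0, 0, 0, 5], [0, 0, 0, 0, 5]]

```text
time_s: 20.95
tool_pos: [0.4979, 0.2195, 0.1001]
tcp_rot: [-0.041, 0.999, 0.0, 0.0]
force: [-1.4, -0.3, 3.8]
finger_gap: 0.159
grasp_force: 59.1
```

Call:
send_rows:
  moves:
    - [[0, 0, 0.001, 0, 5], [0, 0, 0, 0.5, 5], [0, 0, 0, 0.8, 5], [0, 0, 0, 0.8, 5], [0, 0, 0, 0.8, 5], [0, 0, 0, 0.8, 5], [0, 0, 0, 0.8, 5], [0, 0, 0, 0.8, 5], [0, 0, 0, 0.8, 5], [0, 0, 0, 0.8, 5], [0, 0, 0, 0.6, 5], [0, 0, 0, 0, 5]]

```text
time_s: 22.15
tool_pos: [0.499, 0.221, 0.1001]
tcp_rot: [0.498, 0.867, 0.002, 0.001]
force: [-1.5, 2.0, 8.2]
finger_gap: 0.151
grasp_force: 59.7
```

```bash
cat > s.py <<'E'
from h import *
s=sensors.state(); q=s['tcp_rot']
print(s['time_s'],s['tool_pos'].round(4),'toolx-ang',np.arctan2(2*q[0]*q[1],q[0]**2-q[1]**2).round(4),'F',s['force'].round(1),'M',s['wrist_torque'].round(3),s['finger_gap'].round(3))
E
python3 s.py
```

```text
Traceback (most recent call last):
  File "s.py", line 3, in <module>
    print(s['time_s'],s['tool_pos'].round(4),'toolx-ang',np.arctan2(2*q[0]*q[1],q[0]**2-q[1]**2).round(4),'F',s['force'].round(1),'M',s['wrist_torque'].round(3),s['finger_gap'].round(3))
                                                                                                                                                                 ^^^^^^^^^^^^^^^^^^^^^
AttributeError: 'float' object has no attribute 'round'
```

Call:
send_rows:
  moves:
    - [[0, 0, 0, 0.4, 5], [0, 0, 0, 0.4, 5], [0, 0, 0, 0.4, 5], [0, 0, 0, 0, 5], [0, 0, 0, 0, 5]]

```text
time_s: 22.65
tool_pos: [0.4991, 0.2211, 0.1001]
tcp_rot: [0.574, 0.819, 0.002, 0.0]
force: [0.0, 2.2, 7.9]
finger_gap: 0.154
grasp_force: 59.7
```

```bash
sed -i "s/s\['finger_gap'\].round(3)/s['finger_gap']/" s.py; python3 s.py
```

```text
22.65 [0.4991 0.2211 0.1001] toolx-ang 1.9198 F [0.  2.2 7.9] M [ 0.304  0.132 -0.039] 0.15439274614251602
```

Call:
send_rows:
  moves:
    - [[0, 0, 0, 0.3, 5], [0, 0, 0, 0.15, 5], [0, 0, 0, 0, 5], [0, 0, 0, 0, 5]]

```text
time_s: 23.05
tool_pos: [0.4991, 0.2211, 0.1001]
tcp_rot: [0.6, 0.8, 0.002, 0.001]
force: [-0.0, 2.0, 6.7]
finger_gap: 0.153
grasp_force: 59.8
```

```bash
python3 s.py
```

```text
23.05 [0.4991 0.2211 0.1001] toolx-ang 1.8549 F [-0.   2.   6.7] M [0.353 0.175 0.468] 0.15328496023135144
```

Call:
send_rows:
  moves:
    - [[0, 0, 0, -0.5, 5], [0, 0, 0, -0.8, 5], [0, 0, 0, -0.8, 5], [0, 0, 0, -0.8, 5], [0, 0, 0, -0.8, 5], [0, 0, 0, -0.8, 5], [0, 0, 0, -0.8, 5], [0, 0, 0, -0.8, 5], [0, 0, 0, -0.8, 5], [0, 0, 0, -0.8, 5], [0, 0, 0, -0.8, 5], [0, 0, 0, -0.6, 5]]

```text
time_s: 24.25
tool_pos: [0.4991, 0.2201, 0.1001]
tcp_rot: [-0.04, 0.999, 0.001, 0.001]
force: [-0.4, 0.4, 6.8]
finger_gap: 0.156
grasp_force: 59.6
```

Call:
send_rows:
  moves:
    - [[0, 0, 0, -0.5, 5], [0, 0, 0, -0.3, 5], [0, 0, 0, 0, 5], [0, 0, 0, 0, 5]]

```text
time_s: 24.65
tool_pos: [0.499, 0.2203, 0.1001]
tcp_rot: [-0.098, 0.995, 0.001, 0.001]
force: [-0.4, -0.2, 8.3]
finger_gap: 0.153
grasp_force: 59.7
```

```bash
python3 s.py
```

```text
24.65 [0.499  0.2203 0.1001] toolx-ang -2.9462 F [-0.4 -0.2  8.3] M [0.067 0.106 0.05 ] 0.15300893960731615
```

Call:
send_rows:
  moves:
    - [[0, 0, 0, -0.3, 5], [0, 0, 0, 0, 5], [0, 0, 0, 0, 5]]

```text
time_s: 24.95
tool_pos: [0.4991, 0.2204, 0.1001]
tcp_rot: [-0.119, 0.993, 0.001, 0.001]
force: [0.0, 0.5, 8.7]
finger_gap: 0.158
grasp_force: 59.7
```

```bash
python3 s.py
```

```text
24.95 [0.4991 0.2204 0.1001] toolx-ang -2.9029 F [0.  0.5 8.7] M [ 0.087  0.087 -0.392] 0.15776450549674179
```

Call:
send_rows:
  moves:
    - [[0, 0, 0, 0.5, 5], [0, 0, 0, 0.5, 5], [0, 0, -0.003, 0, 5], [0, 0, -0.01, 0, 5], [0, 0, -0.02, 0, 5], [0, 0, -0.02, 0, 5], [0, 0, -0.025, 0, 5], [0, 0, 0, 0, 5], [0, 0, 0, 0, 5]]

```text
time_s: 25.85
tool_pos: [0.4979, 0.2191, 0.1576]
tcp_rot: [-0.045, 0.999, -0.0, 0.0]
force: [-0.5, -0.7, -1.2]
finger_gap: 0.155
grasp_force: 59.1
```

```bash
python3 s.py; python3 - <<'E'
from h import *
g=snap('scene','scene7')
a=cv2.resize(g['frame'][160:230,155:225],(600,600),interpolation=cv2.INTER_CUBIC)
cv2.imwrite('pics/c10.png',a[:,:,::-1])
E
```

```text
25.85 [0.4979 0.2191 0.1576] toolx-ang -3.051 F [-0.5 -0.7 -1.2] M [-0.059  0.011  0.019] 0.15527638482052206
```

View pics/c10.png

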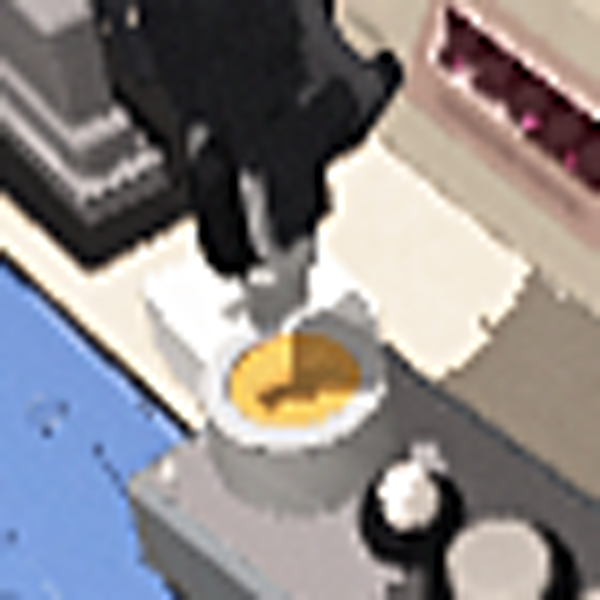

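Scene crop: lock slot is back in its home direction (290,390), the key hangs in the gripper with its blade at (280,300). Returning it to the stand.

Call:
send_rows:
  moves:
    - [[0, 0, 0, 0.64, 5], [0, 0, 0, 0.64, 5], [-0.01, 0.03, 0, 0, 5], [-0.01, 0.03, 0, 0, 5], [-0.01, 0.03, 0, 0, 5], [-0.0083, 0.0255, 0, 0, 5], [0, 0, 0.03, 0, 5], [0, 0, 0.02, 0, 5], [0, 0, 0.02, 0, 5], [0, 0, 0, 0, 5], [0, 0, 0, 0, 5]]

```text
time_s: 27.0
tool_pos: [0.5351, 0.3024, 0.1046]
tcp_rot: [0.051, 0.999, -0.0, -0.0]
force: [0.6, 0.1, -0.3]
finger_gap: 0.156
grasp_force: 59.1
```

```bash
python3 s.py
```

```text
27.0 [0.5351 0.3024 0.1046] toolx-ang 3.0397 F [ 0.6  0.1 -0.3] M [ 0.001 -0.021  0.028] 0.15590698909780198
```

Call:
send_rows:
  moves:
    - [[0, 0, 0.015, 0, 5], [0, 0, 0.015, 0, 5], [0, 0, 0.01, 0, 5], [0, 0, 0, 0, 5], [0, 0, 0, 0, 5]]

```text
time_s: 27.5
tool_pos: [0.5352, 0.3027, 0.0748]
tcp_rot: [0.051, 0.999, -0.0, -0.0]
force: [1.0, -0.3, -0.1]
finger_gap: 0.157
grasp_force: 59.1
```

Call:
send_rows:
  moves:
    - [[0, 0, 0.01, 0, 5], [0, 0, 0.01, 0, 5], [0, 0, 0.006, 0, 5], [0, 0, 0, 0, 5], [0, 0, 0, 0, 5]]

```text
time_s: 28.0
tool_pos: [0.5352, 0.3028, 0.0554]
tcp_rot: [0.051, 0.999, -0.0, -0.0]
force: [-0.3, 0.0, -0.4]
finger_gap: 0.155
grasp_force: 59.1
```

Call:
send_rows:
  moves:
    - [[0, 0, 0.002, 0, 5], [0, 0, 0.002, 0, 5], [0, 0, 0.001, 0, 5], [0, 0, 0, 0, 5], [0, 0, 0, 0, 5]]

```text
time_s: 28.5
tool_pos: [0.5354, 0.3028, 0.0522]
tcp_rot: [0.051, 0.999, 0.0, 0.0]
force: [-0.8, -0.5, 3.8]
finger_gap: 0.156
grasp_force: 59.6
```

Call:
send_rows:
  moves:
    - [[0, 0, 0, 0, 50], [0, 0, 0, 0, 50], [0, 0, 0, 0, 50], [0, 0, -0.03, 0, 50], [0, 0, -0.05, 0, 50], [0, 0, -0.06, 0, 50], [0, -0.03, -0.04, 0, 0], [0, -0.05, 0, 0, 0], [0, -0.05, 0, 0, 0], [0, -0.05, 0, 0, 0], [0, 0, 0, 0, 0], [0, 0, 0, 0, 0]]

```text
time_s: 29.7
tool_pos: [0.5219, 0.1676, 0.187]
tcp_rot: [0.052, 0.999, 0.0, 0.0]
force: [-1.3, 0.8, -0.8]
finger_gap: -0.0
grasp_force: 0.0
```

Call:
send_rows:
  moves:
    - [[0, 0, 0, 1, 0], [0, 0, 0, 1, 0], [0, 0, 0, 1, 0], [0, 0, 0, 1, 0], [0, 0, 0, 1, 0], [0, 0, 0, 1, 0], [0, 0, 0, 1, 0], [0, 0, 0, 1, 0], [0, 0, 0, 1, 0], [0, 0, 0, 0.24, 0], [0, 0, 0, 0, 0]]

```text
time_s: 30.8
tool_pos: [0.5215, 0.17, 0.1866]
tcp_rot: [0.676, 0.737, 0.0, -0.0]
force: [0.3, 0.2, -0.5]
finger_gap: 0.001
grasp_force: 0.0
```

```bash
python3 s.py; python3 - <<'E'
from h import *
g=snap('scene','scene8')
a=cv2.resize(g['frame'][140:300,130:330],(750,600),interpolation=cv2.INTER_CUBIC)
cv2.imwrite('pics/c11.png',a[:,:,::-1])
E
```

```text
30.8 [0.5215 0.17   0.1866] toolx-ang 1.6582 F [ 0.3  0.2 -0.5] M [-0.027 -0.011 -0.009] 0.0005246807260412561
```

View pics/c11.png

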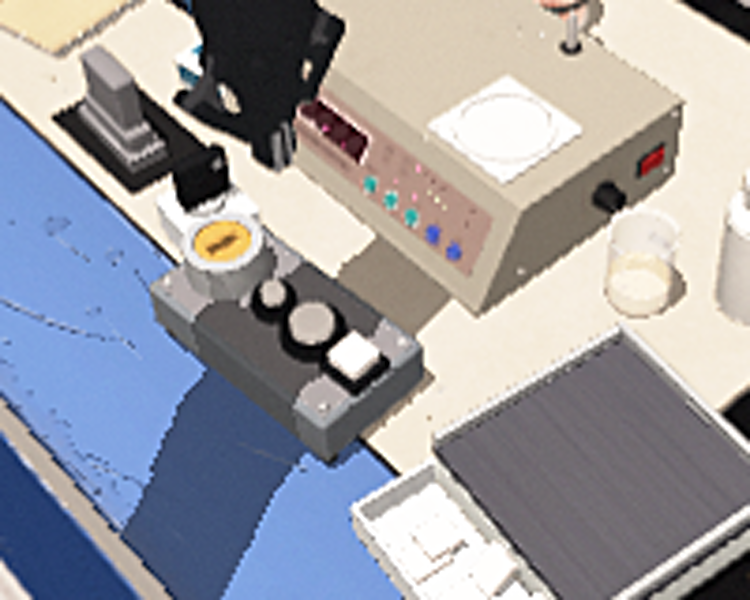

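Scene crop: key is down in its stand, scraper on its mat, plate clear, chips in the tray; buttons at (272,295), (313,325), (356,355). Moving to the square button.

Call:
send_rows:
  moves:
    - [[-0.037, -0.008, 0, 0, 0], [-0.037, -0.008, 0, 0, 0], [-0.036, -0.008, 0, 0, 0], [0, 0, 0.05, 0, 0], [0, 0, 0.05, 0, 0], [0, 0, 0.03, 0, 0], [0, 0, 0, 0, 0], [0, 0, 0, 0, 0]]

```text
time_s: 31.65
tool_pos: [0.5108, 0.0848, 0.0896]
tcp_rot: [0.677, 0.736, 0.0, -0.0]
force: [-0.7, -0.1, -0.1]
finger_gap: 0.0
grasp_force: 0.0
```

Call:
send_rows:
  moves:
    - [[0, 0, 0.004, 0, 0], [0, 0, 0.003, 0, 0], [0, 0, 0, 0, 0], [0, 0, 0, 0, 0]]

```text
time_s: 32.05
tool_pos: [0.5108, 0.0849, 0.0846]
tcp_rot: [0.677, 0.736, 0.0, 0.0]
force: [0.3, 0.2, -0.0]
finger_gap: 0.0
grasp_force: 0.0
```

Call:
send_rows:
  moves:
    - [[0, 0, 0.004, 0, 0], [0, 0, 0.004, 0, 0], [0, 0, 0.004, 0, 0], [0, 0, 0, 0, 0], [0, 0, 0, 0, 0]]

```text
time_s: 32.55
tool_pos: [0.5104, 0.0847, 0.0749]
tcp_rot: [0.677, 0.736, -0.0, -0.0]
force: [0.2, -0.3, 0.2]
finger_gap: 0.002
grasp_force: 0.0
```

Call:
send_rows:
  moves:
    - [[0, 0, 0.003, 0, 0], [0, 0, 0.003, 0, 0], [0, 0, 0, 0, 0], [0, 0, 0, 0, 0]]

```text
time_s: 32.95
tool_pos: [0.5106, 0.0847, 0.0707]
tcp_rot: [0.677, 0.736, 0.0, 0.0]
force: [-0.3, 0.5, 3.0]
finger_gap: -0.001
grasp_force: 1.7
```

Call:
send_rows:
  moves:
    - [[0, 0, 0.003, 0, 0], [0, 0, 0.003, 0, 0], [0, 0, 0, 0, 0], [0, 0, 0, 0, 0]]

```text
time_s: 33.35
tool_pos: [0.5106, 0.0847, 0.0681]
tcp_rot: [0.677, 0.736, 0.001, -0.0]
force: [-5.5, -0.0, 24.2]
finger_gap: -0.001
grasp_force: 12.1
```

Call:
send_rows:
  moves:
    - [[0, 0, 0.002, 0, 0], [0, 0, 0.001, 0, 0], [0, 0, 0, 0, 0], [0, 0, 0, 0, 0]]

```text
time_s: 33.75
tool_pos: [0.5107, 0.0847, 0.0676]
tcp_rot: [0.677, 0.736, 0.001, -0.0]
force: [-9.4, -1.5, 42.7]
finger_gap: -0.0
grasp_force: 21.3
```

Call:
send_rows:
  moves:
    - [[0, 0, -0.02, 0, 0], [0, 0, -0.03, 0, 0], [0.037, 0, 0, 0, 0], [0.038, 0, 0, 0, 0], [0.037, 0, 0, 0, 0], [0, 0, 0, 0, 0], [0, 0, 0.02, 0, 0], [0, 0, 0.006, 0, 0], [0, 0, 0, 0, 0], [0, 0, 0, 0, 0]]

```text
time_s: 34.75
tool_pos: [0.5037, 0.1678, 0.0819]
tcp_rot: [0.678, 0.736, -0.0, 0.0]
force: [0.0, 0.0, -0.5]
finger_gap: -0.001
grasp_force: 0.0
```

Call:
send_rows:
  moves:
    - [[0, 0, 0.005, 0, 0], [0, 0, 0.005, 0, 0], [0, 0, 0.004, 0, 0], [0, 0, 0, 0, 0], [0, 0, 0, 0, 0]]

```text
time_s: 35.25
tool_pos: [0.5041, 0.1683, 0.0717]
tcp_rot: [0.677, 0.736, 0.0, 0.0]
force: [0.2, -0.9, 3.7]
finger_gap: 0.003
grasp_force: 2.1
```

Call:
send_rows:
  moves:
    - [[0, 0, 0.003, 0, 0], [0, 0, 0, 0, 0], [0, 0, 0, 0, 0]]

```text
time_s: 35.55
tool_pos: [0.5041, 0.1683, 0.0704]
tcp_rot: [0.677, 0.736, 0.001, 0.0]
force: [-1.6, -0.9, 14.3]
finger_gap: 0.004
grasp_force: 7.3
```

Call:
send_rows:
  moves:
    - [[0, 0, 0.0015, 0, 0], [0, 0, 0, 0, 0], [0, 0, 0, 0, 0]]

```text
time_s: 35.85
tool_pos: [0.5042, 0.1684, 0.0702]
tcp_rot: [0.677, 0.736, 0.001, 0.0]
force: [-3.4, -2.2, 24.0]
finger_gap: -0.003
grasp_force: 11.9
```

```bash
python3 - <<'E'
from h import *
g=snap('scene','scene9')
a=cv2.resize(g['frame'][185:260,170:245],(600,600),interpolation=cv2.INTER_CUBIC)
cv2.imwrite('pics/c12.png',a[:,:,::-1])
E
```

```text
(no output)
```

View pics/c12.png

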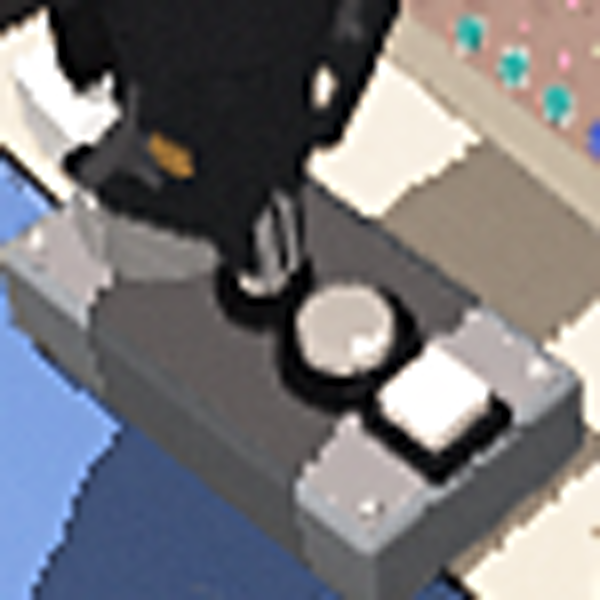

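Scene crop: fingers sit on the small button (265,275), pressed just above its bezel; big and square buttons are up and untouched.

Call:
send_rows:
  moves:
    - [[0, 0, -0.02, 0, 0], [0, 0, -0.015, 0, 0], [0, 0, 0, 0, 0], [-0.027, -0.001, 0, 0, 0], [-0.028, -0.001, 0, 0, 0], [0, 0, 0, 0, 0], [0, 0, 0.01, 0, 0], [0, 0, 0.006, 0, 0], [0, 0, 0, 0, 0], [0, 0, 0, 0, 0]]

```text
time_s: 36.9
tool_pos: [0.5051, 0.128, 0.0817]
tcp_rot: [0.677, 0.736, -0.0, -0.0]
force: [0.2, 0.8, 0.8]
finger_gap: 0.0
grasp_force: 0.0
```

Call:
send_rows:
  moves:
    - [[0, 0, 0.005, 0, 0], [0, 0, 0.005, 0, 0], [0, 0, 0.003, 0, 0], [0, 0, 0, 0, 0], [0, 0, 0, 0, 0]]

```text
time_s: 37.4
tool_pos: [0.5057, 0.1276, 0.0727]
tcp_rot: [0.677, 0.736, 0.0, -0.0]
force: [-0.4, 1.9, 3.4]
finger_gap: -0.003
grasp_force: 1.8
```

Call:
send_rows:
  moves:
    - [[0, 0, 0.003, 0, 0], [0, 0, 0.001, 0, 0], [0, 0, 0, 0, 0], [0, 0, 0, 0, 0]]

```text
time_s: 37.8
tool_pos: [0.5057, 0.1276, 0.0704]
tcp_rot: [0.677, 0.736, 0.001, -0.0]
force: [-1.5, 1.5, 13.2]
finger_gap: 0.001
grasp_force: 6.3
```

Call:
send_rows:
  moves:
    - [[0, 0, 0.001, 0, 0], [0, 0, 0, 0, 0], [0, 0, 0, 0, 0]]

```text
time_s: 38.1
tool_pos: [0.5058, 0.1276, 0.0703]
tcp_rot: [0.677, 0.736, 0.001, -0.0]
force: [-2.7, 0.6, 19.3]
finger_gap: -0.003
grasp_force: 9.5
```

Call:
send_rows:
  moves:
    - [[0, 0, -0.02, 0, 0], [0, 0, -0.05, 0, 0], [0, 0, -0.06, 0, 0], [0, 0, -0.06, 0, 0], [0, 0, -0.05, 0, 0], [0, 0, 0, 0, 0], [0, 0, 0, 0, 0], [0, 0, 0, 0, 0]]

```text
time_s: 38.9
tool_pos: [0.5043, 0.1269, 0.2473]
tcp_rot: [0.677, 0.736, -0.001, -0.001]
force: [-0.2, 0.2, -0.1]
finger_gap: -0.001
grasp_force: 0.0
```

```bash
python3 s.py; python3 - <<'E'
from h import *
g=snap('scene','scene10')
a=cv2.resize(g['frame'][140:330,130:375],(774,600),interpolation=cv2.INTER_CUBIC)
cv2.imwrite('pics/c13.png',a[:,:,::-1])
E
```

```text
38.9 [0.5043 0.1269 0.2473] toolx-ang 1.6537 F [-0.2  0.2 -0.1] M [ 0.013 -0.034  0.038] -0.0006731242218564441
```

View pics/c13.png

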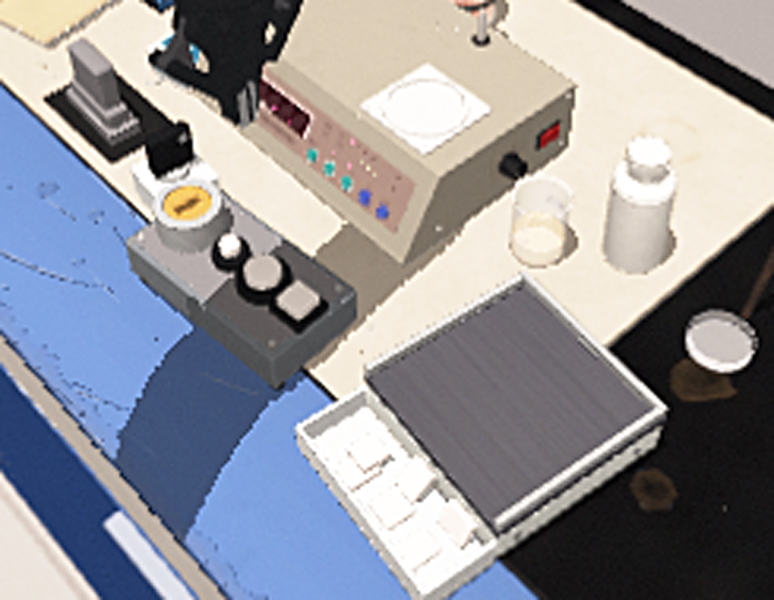

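Final view: plate is clear with the chips in the tray, scraper is upright on its mat (95,95), key is in its stand (170,160), and the lock is home. Handing in.

```bash
python3 -c "
from plant import r
print(r.job_done())"
```

```text
the job is handed in; nothing more can be done
None
```

The job is handed in at about 39 s: chips in the tray, scraper back on its mat, lock turned to its stop and back home, key back in its stand, then square, small and big pressed to the bottom in order; the one doubt is that the square press peaked at 42.7 N through the shut fingers, above the 40 N limit set for the arm and gripper body.

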